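# Clamp a heart-bar shoe firmly in the fitting jig

### The arm

A 6-joint arm with a two-finger parallel gripper is mounted at the origin on the work surface. World frame = base frame: x ahead of the robot, y to its left, z up, the work surface at z = 0. Lengths are in m, angles in degrees, forces in N, time in s.
With the tool pointing down it reaches from about 0.275 to 0.75 m from the base axis. Payload 10.2 kg.
Tool frame: the origin (TCP) lies at the very end of the fingers, on their centre line; the grasp point (between the pads) lies robot.grip_depth behind it (robot.grip_depth is the distance from the TCP to the grasp point, in m); z points along the fingers, x is the direction in which the jaws open and shut, and the axes are right-handed (so a half turn about z gives the same grasp; the last joint's range is limited). The gripper opens to 88 mm and grips with 3 to 60 N. Pads are 18 mm wide; open, the fingers measure 123 mm over their backs; the gripper's body (75 mm by 187 mm) begins 45 mm behind the grasp point.
Start: joints at [64.263, 17.928, 85.812, -0, 76.261, -12.8], TCP at [0.118, 0.512, 0.239] pointing down, gripper open.
Joint ranges: [-168.41, 168.41], [-55.51, 124.54], [10.69, 146.95], [-70.63, 250.63], [1, 178], [-165.06, 165.06]. Speed limits (degrees/s): [136.94, 136.94, 172.46, 180, 180, 180].

### API

Orientations are given as [roll, pitch, yaw] about the fixed x, y, z axes, in that order (R = Rz(yaw) Ry(pitch) Rx(roll)).
In Python, from plant import monitor, imaging, robot gives the robot as it stands.
- The arm moves only by the tool arm_command, never from a script. Its argument "series" is one flat list of numbers, 5 for each row, row after row: the gripper command: -1 is shut, 1 is fully open, values between are in proportion, then the shift along the tool's x, y, z in mm, then the turn about the tool's z in degrees. In form: [gripper, x, y, z, turn, gripper, x, y, z, turn, ...]. A call has 1 to 12 rows; each row is the pose to reach, as a shift and turn from the pose commanded when the call began, along the tool's axes at that moment; what a row does not reach only later rows make up. A row lasts 1/12 s, in which the tool goes at most 41.7 mm and 7.16 degrees, less where a joint would pass 70% of its speed; a pose out of reach is approached as far as the arm can. A call with a gripper value outside its range is refused whole. The fingers move at their own pace and stop on an object; the grip force is fixed at half the most. Time passes only in rows, so rows that repeat a pose let the fingers close. It gives the time, the measured TCP pose, the force and the opening at its end, in the units of the state.
- monitor.observe(): the state, without advancing time (a new reading comes with each control period).
- imaging.capture(name): name is "scene" or "top" or "wrist"; returns the picture (480x640x3 uint8, blue, green, red); there is no depth.
- imaging.calibration(name): a dict with "K" (3x3 intrinsics, pixels), "R" (3x3) and "t" (3): a world point X has camera coordinates R X + t. Camera axes: x right, y down, z forward; pixel columns grow to the right and rows downward; lengths in m; the calibration is good to about 2 mm. A picture is of the moment at which its call begins: read the wrist's pose just before it. calibration takes no time and is no camera call; for the wrist camera it gives the pose at the moment of the call.
- robot.job_done(): hands the job in, once; it reports no verdict.
The state is a dict: "time": time; "joints": joint angles; "dq": joint speeds; "joint_torque": joint torques, N m; "ee_pos": TCP position; "tool_rot": TCP orientation; "force": force on the tool from outside, world axes, zero at the start; "ft_torque": the same for the moment, N m; "width": finger opening in m.
Only numpy, scipy, OpenCV 4.12 (cv2) and the standard library are available. Lean on these libraries where they do the work, as an engineer would, in place of code of your own. Each camera call takes 0.05 s, during which the arm holds its last target.

### The job

Lay the heart-bar shoe flat and centred on the bed of the clamp jig, its straight heel bar square towards the brass fence and its toe towards the jaw. Then wind the hand wheel clockwise until the jaw holds the shoe with a firm, set feel, without overtightening, and let go. Leave the other things on the bench where they are.

Things in the scene. Friction and masses are not known exactly. Their poses are not given: they have to be found in the camera images.
- jig: Fixed clamp jig: grey bed slab 150 mm (x) by 370 mm (y from -125 to +245), top at z = 22 mm; blue gearbox 100 mm wide, top at z = 70 mm, over y = 112 to 245 mm. Origin on the bench, on the jig's centre line; y points from fence to gearbox, z up. Winding pushes a shoe lying on the bed along -y to the fence.
- wheel_hub (a point): Centre of the green hand wheel (132 mm across, turns about the vertical on top of the gearbox), at jig y = 178 mm, z = 98 mm, the top of its rim. Fixed to the jig, jig axes. A firm set is 26 N of clamping force: about 4 N more drag at the handle than running free. Over 5 N more is overtightened. The shoe sliding along the bed before it meets the fence adds up to 1 N.
- crank_grip (a point): Centre of the black upright crank handle on the wheel: 20 mm in diameter, 44 mm tall (z = 101 to 145 mm), 52 mm from the wheel's axis. It spins freely on its own pin, so it can be pinched from above and carried round a circle without turning the hand. Running free it drags with about 7 N (friction) against the motion; after a slow stop about 0.8 of it remains on the hand, after a quick one less.
- wheel (a joint): Turn of the hand wheel in rad, growing clockwise seen from above (tightening); starts at 0 to 1.5, ends at 8.75. At 0 the handle is on the -x side (jig axes) of the hub. Each rad moves the ram 8 mm towards the fence. Stays where it is left. Once the shoe is on the fence the handle's drag rises 0.15 N per 1 N of clamping force, about 7 N per rad.
- jaw: Jaw pad: black rubber block 56 mm (x) by 14 mm (y) by 28 mm high, on a steel rod out of the gearbox. Origin at the centre of its pressing face, 38 mm above the bench; jig axes. At wheel angle 0 the face is at jig y = 93 mm; it moves 8 mm per rad towards -y. A 6 N/mm spring with 12 mm of give stands behind it.
- shoe: Steel heart-bar horseshoe, 130 mm wide (x) by 136 mm long (y), 10 mm thick, about 0.7 kg, flat on the bench. Origin at the centre of its outline, on the underside; y points from heel to toe, z up. Straight heel bar (104 by 22 mm), outer edge at y = -68 mm. Laid rightly, its y axis points along the jig's y axis.
- shoe_grip (a point): Balance point of the shoe, on the heart plate: the tongue 28 mm wide (x) from the heel bar forward to y = +24 mm in the middle of the shoe. At shoe y = -8 mm, half-way up the thickness; shoe axes. Grasp it here across x; the openings beside the tongue are 31 mm wide.
- nail_puller: Red-gripped nail puller, 290 mm long; leave it.
- pritchel: Polished pritchel, steel bar 210 mm long; leave it.
- hardy: Squat dark hardy tool, 55 mm square, 62 mm tall; leave it.
- hammer: Hammer with a wooden handle lying on the bench; leave it.
- spare_shoe: Dark plain open horseshoe without bar or tongue, 10 mm thick; leave it.
- rasp: Hoof rasp with wooden handle, 340 mm long, lying flat; leave it.
- stud_jar: Amber jar 64 mm in diameter, 75 mm tall; leave it.
- shoe_toe (a point): Middle of the toe's outer edge, at shoe y = +68 mm, half-way up; this end goes towards the jaw.
- bed_mid (a point): Point on the bed's top at jig x = y = 0, jig axes. A shoe laid flat with its centre here clears both jaw and fence. Brass fence: across the bed, 112 mm wide, 34 mm high above the bed; it is adjustable, its face stands anywhere from y = -93 to -77 mm (not reported).
Not all that is in view belongs to the job. What is shaped like the shoe but pink or white is not meant.

How it is judged:
By the outcome, as a careful person would: the job done as asked, in the order asked, and still so for the second after the job is handed in, with the robot touching nothing.
It also fails if it takes over 72 s, if anything falls off the work surface, if the arm or the gripper's body presses on something with over 40 N, if the wrist force passes 120 N, or if a joint passes its speed limit or range.

## Working session

There is one attempt and no reset: what is moved stays moved. The work goes in short steps, Python scripts to look and compute and a tool call to move; the robot and the scene stay as the last step left them, time stands still between calls to the robot, and variables do not carry over. Pictures are saved under pics/ and viewed, and the job is handed in when it is done.

Besides the shell and the picture viewer there is one more tool, called after "Emit:" as name(argument=value, ...), one argument or row to a line, values as JSON. arm_command: Moves the arm, as the interface text tells. Its arguments: {"type":"object","properties":{"series":{"type":"array"}},"required":["series"]}

```bash
ls; mkdir -p pics
python3 - <<'E'
from plant import monitor, imaging, robot
import cv2,json
print(monitor.observe()); print(robot.grip_depth)
for n in ("scene","top","wrist"):
    c=imaging.calibration(n); print(n,c)
    cv2.imwrite(f"pics/{n}0.png",imaging.capture(n))
E
```

```text
pics
{'time': 0.0, 'joints': array([ 6.42621230e+01,  1.79585651e+01,  8.58536675e+01, -6.07131222e-04,
        7.62614749e+01, -1.27997983e+01]), 'dq': array([ 0.03985027,  0.10718765, -0.01119858,  0.0033502 , -0.00026385,
       -0.03400063]), 'joint_torque': array([ 4.32228690e-04, -4.02208757e+01, -2.52281731e+01,  6.94566476e-02,
        3.52133880e-02, -9.02171428e-05]), 'ee_pos': array([0.11744918, 0.51143839, 0.23817117]), 'tool_rot': array([-1.79984245e+02,  7.20065517e-02,  7.70620757e+01]), 'force': array([ 0.09174817,  0.77188848, -0.73404105]), 'ft_torque': array([0.04347744, 0.01044241, 0.00392216]), 'width': 0.08820137716788962}
0.0187
scene {'K': array([[523.32058923,   0.        , 322.93023216],
       [  0.        , 523.32058923, 237.27718118],
       [  0.        ,   0.        ,   1.        ]]), 'R': array([[-0.81336247,  0.5817413 ,  0.0043075 ],
       [ 0.49338887,  0.69371763, -0.52471256],
       [-0.30823515, -0.42465623, -0.85126857]]), 't': array([ 0.49117753, -0.17246528,  1.78530598])}
top {'K': array([[463.86615396,   0.        , 322.02045136],
       [  0.        , 463.86615396, 242.79057274],
       [  0.        ,   0.        ,   1.        ]]), 'R': array([[-0.01264096, -0.99973013, -0.01949013],
       [-0.9967894 ,  0.0141402 , -0.07880954],
       [ 0.07906387,  0.01843133, -0.99669915]]), 't': array([-0.05616353,  0.56843398,  1.20318917])}
wrist {'K': array([[368.80018511,   0.        , 318.41525825],
       [  0.        , 368.80018511, 235.67414735],
       [  0.        ,   0.        ,   1.        ]]), 'R': array([[ 2.23716070e-01,  9.74654214e-01, -5.32780197e-04],
       [ 9.31244243e-01, -2.13590629e-01,  2.95234150e-01],
       [ 2.87637412e-01, -6.65447722e-02, -9.55424781e-01]]), 't': array([-0.5243413 , -0.04117013,  0.38885304])}
```

View pics/scene0.png

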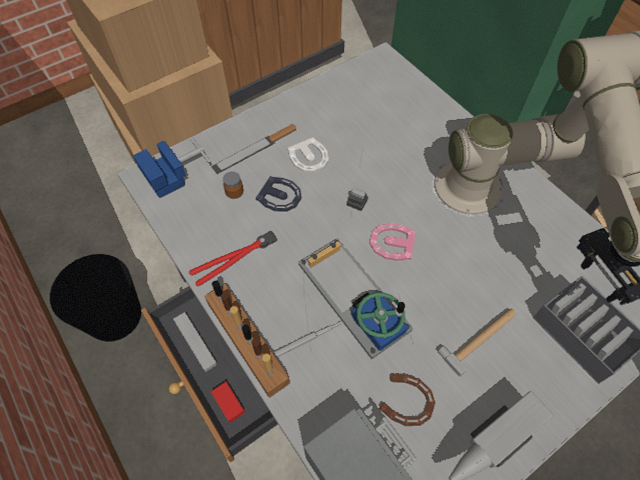

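View pics/top0.png

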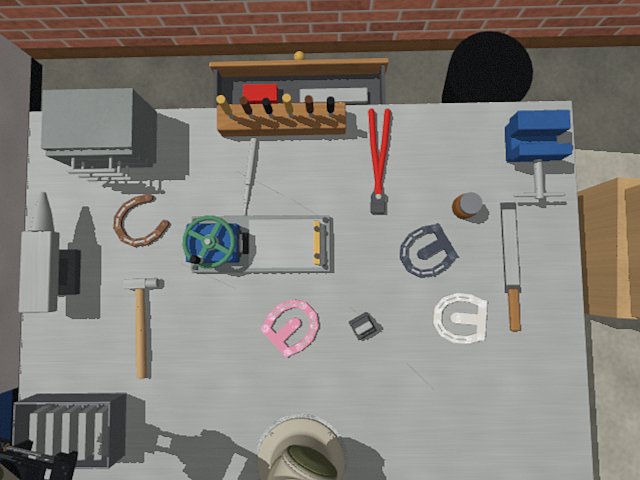

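View pics/wrist0.png

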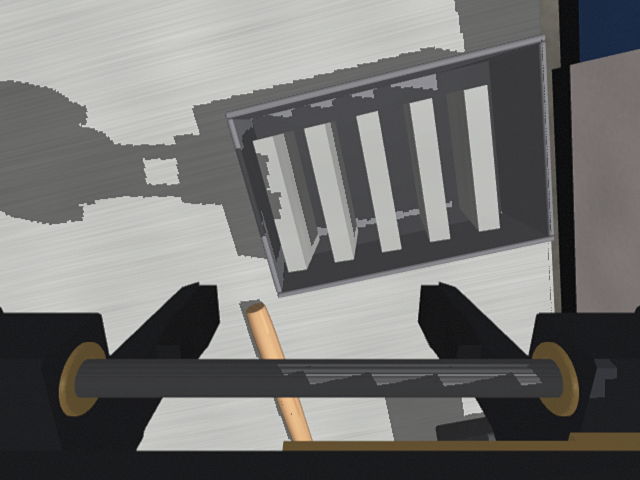

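```bash
cat > h.py <<'E'
import numpy as np, cv2
def ray(c,uv,z):
    K,R,t=c["K"],c["R"],c["t"]
    d=R.T@np.linalg.solve(K,np.array([uv[0],uv[1],1.0])); o=-R.T@t
    return o+d*(z-o[2])/d[2]
def proj(c,X):
    p=c["K"]@(c["R"]@np.asarray(X,float)+c["t"]); return p[:2]/p[2]
E
python3 - <<'E'
from plant import imaging
from h import *
import cv2
im=cv2.imread("pics/top0.png"); s=cv2.imread("pics/scene0.png")
a=cv2.resize(im[210:290,390:470],(480,480),interpolation=cv2.INTER_CUBIC)
cv2.imwrite("pics/crop_shoe.png",a)
b=cv2.resize(im[195:295,170:350],(792,440),interpolation=cv2.INTER_CUBIC)
cv2.imwrite("pics/crop_jig.png",b)
c=imaging.calibration("top")
for n,uv,z in (("shoe",(428,250),.01),("hub",(212,242),.098),("grip",(195,260),.145),("fence mid",(317,243),.056),("pink",(291,327),.01),("hardy",(366,326),.06)):
    print(n,ray(c,uv,z).round(3))
E
```

```text
shoe [ 0.545 -0.344  0.01 ]
hub [0.567 0.209 0.098]
grip [0.521 0.237 0.145]
fence mid [ 0.565 -0.052  0.056]
pink [0.347 0.021 0.01 ]
hardy [ 0.353 -0.173  0.06 ]
```

View pics/crop_shoe.png

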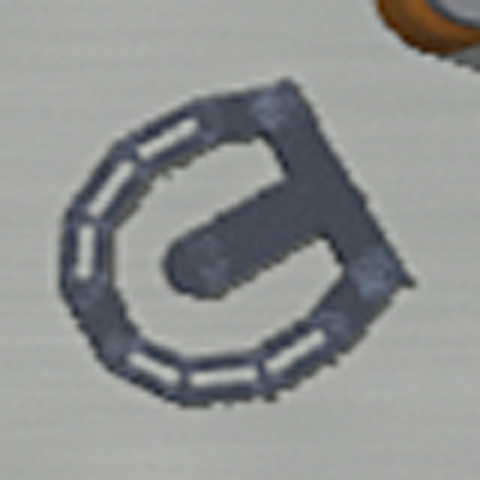

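View pics/crop_jig.png

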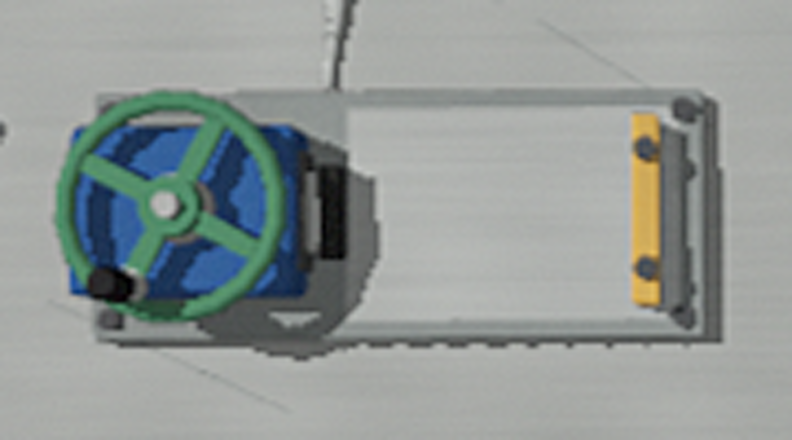

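The target is the slate bar shoe at top (428,250), because it has the straight bar and tongue. The others are pink (291,327), white (461,318), and the brown open spare (141,221). The crop confirms the bar at right and the toe at lower left. The jig's fence is at (317,243), the hub at (212,242) and the handle at (195,260).

```bash
cat >> h.py <<'E'
def shoe_mask(im,lo=(0,0,30),hi=(0,0,0)):
    f=im.astype(int); B,G,R=f[...,0],f[...,1],f[...,2]
    return ((f.sum(2)<330)&(B-R>8)&(B-R<60)).astype(np.uint8)*255
def delta(cmd,tgt):
    """cmd/tgt = (x,y,z,yaw) m,deg, tool down -> tool-axis mm and turn"""
    a=np.radians(cmd[3]); d=(np.array(tgt[:3])-np.array(cmd[:3]))*1000
    x=np.array([np.cos(a),np.sin(a),0]); y=np.array([np.sin(a),-np.cos(a),0])
    return np.round([d@x,d@y,-d[2],-(tgt[3]-cmd[3])],1)
E
python3 - <<'E'
from plant import imaging
from h import *
im=cv2.imread("pics/top0.png"); c=imaging.calibration("top")
m=shoe_mask(im); m[:, :395]=0; m[:,465:]=0; m[:215]=0; m[285:]=0
cs,_=cv2.findContours(m,cv2.RETR_EXTERNAL,cv2.CHAIN_APPROX_NONE)
k=max(cs,key=cv2.contourArea)
w=np.array([ray(c,p,.005)[:2] for p in k[:,0]])
r=cv2.minAreaRect((w*1000).astype(np.float32)); print(r)
# jig bed corners: brighten
hsv=cv2.cvtColor(im,cv2.COLOR_BGR2HSV)
def blob(lo,hi,z,box):
    mm=cv2.inRange(hsv,lo,hi); q=np.zeros_like(mm); q[box[0]:box[1],box[2]:box[3]]=mm[box[0]:box[1],box[2]:box[3]]
    cs,_=cv2.findContours(q,cv2.RETR_EXTERNAL,cv2.CHAIN_APPROX_NONE); k=max(cs,key=cv2.contourArea)
    w=np.array([ray(c,p,z)[:2] for p in k[:,0]]); return cv2.minAreaRect((w*1000).astype(np.float32)),cv2.fitEllipse((w*1000).astype(np.float32)) if len(w)>5 else 0
print("wheel",blob((40,60,40),(90,255,255),.098,(200,290,170,260)))
print("fence",blob((10,90,120),(35,255,255),.056,(200,290,290,340)))
E
```

```text
((540.927490234375, -339.18255615234375), (128.19644165039062, 135.8542022705078), 29.08481788635254)
wheel (((569.1144409179688, 217.4746856689453), (128.0746307373047, 127.38484191894531), 89.24574279785156), ((571.797607421875, 216.37625122070312), (122.36944580078125, 124.52204132080078), 62.093116760253906))
fence (((555.7178955078125, -50.1417236328125), (12.868207931518555, 90.07174682617188), 89.35369873046875), ((558.4050903320312, -50.00901412963867), (14.041918754577637, 117.4538803100586), 89.5439682006836))
```

Run:
```python
from h import *
a=(.118,.512,.239,77.06)
b=(.345,.27,.25,40); c=(.567,.03,.25,0)
print(delta(a,b),delta(b,c))
```

```text
[-185.   275.4  -11.    37.1] [ 15.8 326.5  -0.   40. ]
```

Emit:
arm_command(
  series=[1, -185, 275, -11, 37.06, 1, -185, 275, -11, 37.06, 1, -185, 275, -11, 37.06, 1, -185, 275, -11, 37.06, 1, -185, 275, -11, 37.06, 1, -185, 275, -11, 37.06, 1, -185, 275, -11, 37.06, 1, -185, 275, -11, 37.06, 1, -185, 275, -11, 37.06, 1, -185, 275, -11, 37.06],
)

```text
time: 0.98
ee_pos: [0.3451, 0.2686, 0.2495]
tool_rot: [-180.0, 0.0, 39.8]
force: [-0.4, 0.5, 0.1]
width: 0.0881
```

Emit:
arm_command(
  series=[1, 16, 326, 0, 40, 1, 16, 326, 0, 40, 1, 16, 326, 0, 40, 1, 16, 326, 0, 40, 1, 16, 326, 0, 40, 1, 16, 326, 0, 40, 1, 16, 326, 0, 40, 1, 16, 326, 0, 40, 1, 16, 326, 0, 40, 1, 16, 326, 0, 40, 1, 16, 326, 0, 40, 1, 16, 326, 0, 40],
)

```text
time: 1.98
ee_pos: [0.5653, 0.0321, 0.2499]
tool_rot: [-180.0, 0.0, 0.1]
force: [-0.7, 0.8, 0.2]
width: 0.0881
```

Run:
```python
from plant import monitor, imaging
import cv2,pickle
s=monitor.observe(); print(s['time'],s['ee_pos'],s['tool_rot'],s['force'])
c=imaging.calibration("wrist"); im=imaging.capture("wrist")
cv2.imwrite("pics/w1.png",im); pickle.dump(c,open("w1.pkl","wb"))
s=monitor.observe(); print(s['time'],s['ee_pos'],s['tool_rot'])
```

```text
1.9833 [0.565287   0.03213691 0.24991091] [-1.79984799e+02  6.24027786e-03  1.29471386e-01] [-0.71475951  0.79661677  0.19735429]
2.0333 [0.56533707 0.03199617 0.25004201] [-1.79991334e+02 -1.07802421e-02  1.27622264e-01]
```

View pics/w1.png

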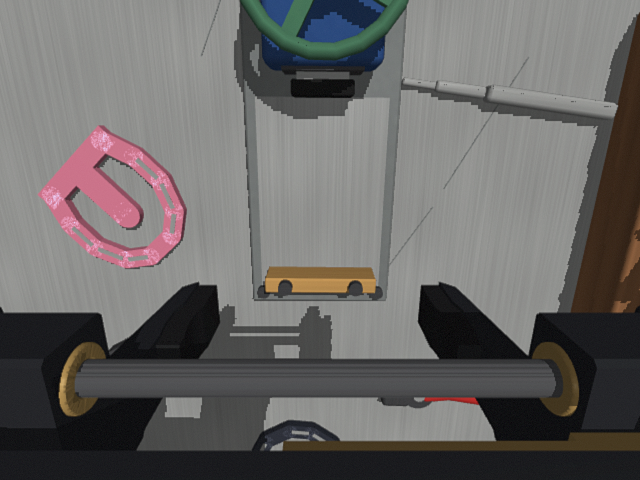

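The jig is seen from above: the fence spans rows 267-293, the jaw is at (323,88), and the slab sides run from (245,90)-(255,298) and (402,90)-(385,298).

Run:
```python
import cv2
im=cv2.imread("pics/w1.png")
cv2.imwrite("pics/w1a.png",cv2.resize(im[250:310,240:400],(800,300),interpolation=cv2.INTER_NEAREST))
cv2.imwrite("pics/w1b.png",cv2.resize(im[50:130,235:415],(792,352),interpolation=cv2.INTER_NEAREST))
```

```text
(no output)
```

View pics/w1a.png

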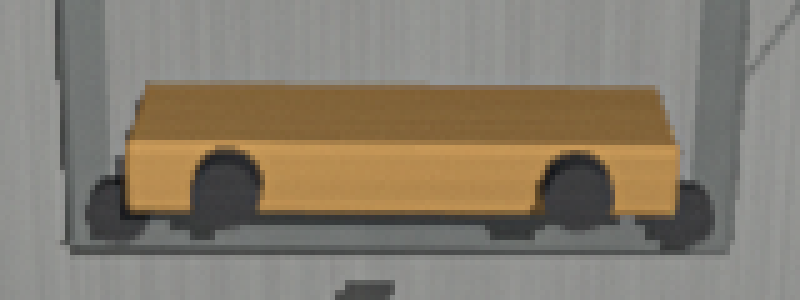

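View pics/w1b.png

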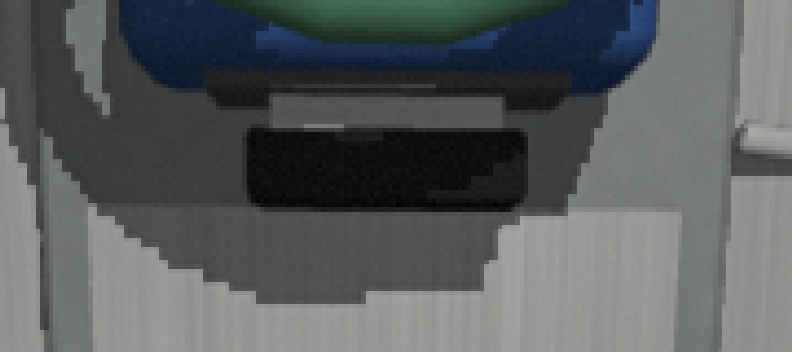

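Run:
```python
from h import *
import pickle
c=pickle.load(open("w1.pkl","rb"))
P=lambda u,v,z:(ray(c,(u,v),z)*1000)[:2].round(1)
print("fence bottom L,R",P(269.2,266.4,.022),P(371.2,267.6,.022))
print("fence top front L,R",P(265.4,278.2,.056),P(375.8,279,.056))
print("slab end L,R",P(253.5,298.6,.022),P(386,298.6,.022))
print("slab L,R up",P(245,118,.022),P(400,84,.022), P(244,84,.022))
print("jaw low front edge z=.024:",P(294,97,.024),P(354,97,.024), "top z.052",P(292,79,.052))
# slab edge by gradient per row
im=cv2.cvtColor(cv2.imread("pics/w1.png"),cv2.COLOR_BGR2GRAY).astype(float)
im=cv2.GaussianBlur(im,(1,5),0)
cal=imL=None
for r in range(100,296,20): print(r, np.abs(np.diff(im[r,238:275])).argsort()[-4:]+238.5, np.abs(np.diff(im[r,375:410])).argsort()[-4:]+375.5)
```

```text
fence bottom L,R [513. -42.] [623.8 -43.2]
fence top front L,R [513.5 -41. ] [623.6 -41.6]
slab end L,R [494.  -80.6] [642.  -80.3]
slab L,R up [495.3 111.5] [642.6 142.3] [496.1 141.9]
jaw low front edge z=.024: [543.  130.5] [599.6 130.6] top z.052 [543.2 143.3]
100 [244.5 254.5 260.5 242.5] [388.5 397.5 389.5 400.5]
120 [246.5 245.5 255.5 243.5] [396.5 388.5 387.5 398.5]
140 [247.5 256.5 246.5 244.5] [387.5 395.5 386.5 397.5]
160 [256.5 257.5 247.5 245.5] [393.5 395.5 396.5 385.5]
180 [249.5 248.5 257.5 246.5] [383.5 392.5 384.5 394.5]
200 [250.5 249.5 258.5 247.5] [391.5 382.5 383.5 393.5]
220 [249.5 250.5 259.5 248.5] [382.5 389.5 381.5 391.5]
240 [260.5 251.5 250.5 249.5] [408.5 406.5 380.5 390.5]
260 [252.5 260.5 251.5 250.5] [391.5 388.5 389.5 379.5]
280 [252.5 261.5 265.5 251.5] [376.5 377.5 378.5 387.5]
```

```bash
cat >> h.py <<'E'
def apply(cmd,d):
    a=np.radians(cmd[3]); x=np.array([np.cos(a),np.sin(a),0]); y=np.array([np.sin(a),-np.cos(a),0])
    p=np.array(cmd[:3])+(d[0]*x+d[1]*y-d[2]*np.array([0,0,1]))/1000
    return (*p.round(5),cmd[3]-d[3])
E
python3 - <<'E'
from h import *
a=(.118,.512,.239,77.06)
b=apply(a,(-185,275,-11,37.06)); c=apply(b,(16,326,0,40)); print(b,c)
print(delta(c,(.545,-.346,.2,29)))
E
```

```text
(np.float64(0.34459), np.float64(0.27012), np.float64(0.25), 40.0) (np.float64(0.5664), np.float64(0.03067), np.float64(0.25), 0.0)
[-21.4 376.7  50.  -29. ]
```

Emit:
arm_command(
  series=[1, -21, 376, 50, -29, 1, -21, 376, 50, -29, 1, -21, 376, 50, -29, 1, -21, 376, 50, -29, 1, -21, 376, 50, -29, 1, -21, 376, 50, -29, 1, -21, 376, 50, -29, 1, -21, 376, 50, -29, 1, -21, 376, 50, -29, 1, -21, 376, 50, -29, 1, -21, 376, 50, -29, 1, -21, 376, 50, -29],
)

```text
time: 3.03
ee_pos: [0.545, -0.3449, 0.1997]
tool_rot: [-180.0, -0.0, 29.0]
force: [-0.3, 0.7, -0.4]
width: 0.0879
```

Run:
```python
from plant import monitor, imaging
import cv2,pickle
imaging.capture("top")
s=monitor.observe(); print(s['time'],s['ee_pos'],s['tool_rot'],s['force'],s['joints'])
c=imaging.calibration("wrist"); im=imaging.capture("wrist")
cv2.imwrite("pics/w2.png",im); pickle.dump(c,open("w2.pkl","wb"))
```

```text
3.0833 [ 0.5453703  -0.34416682  0.20007957] [-1.79994686e+02 -2.04163177e-02  2.90666384e+01] [0.04318331 0.07331966 0.4111917 ] [-4.26526779e+01  3.49234630e+01  6.59386009e+01  2.14370624e-02
  7.91365789e+01 -7.17233572e+01]
```

View pics/w2.png

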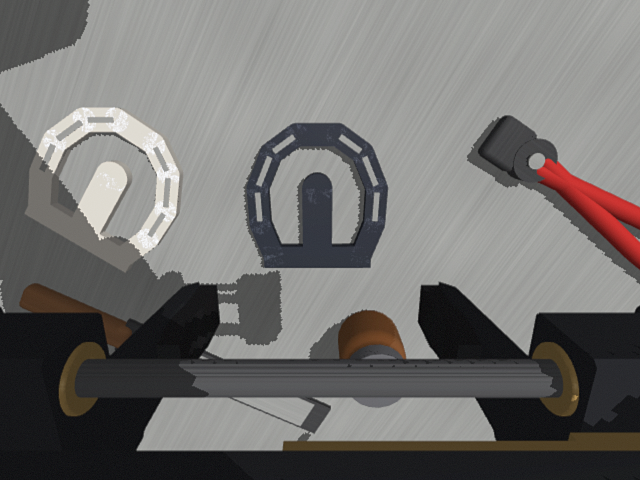

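The slate shoe is at (316,195): heel bar bottom edge at row 267, cols 263-370, tongue centred at col 317, toe at row 124. The jar (370,345) is well clear of the hand.

Run:
```python
from h import *
import pickle
c=pickle.load(open("w2.pkl","rb")); im=cv2.imread("pics/w2.png")
m=shoe_mask(im); m[:110]=0; m[275:]=0; m[:,:235]=0; m[:,400:]=0
m=cv2.morphologyEx(m,cv2.MORPH_OPEN,np.ones((2,2)))
cs,_=cv2.findContours(m,cv2.RETR_EXTERNAL,cv2.CHAIN_APPROX_NONE); k=max(cs,key=cv2.contourArea)[:,0]
print(k.min(0),k.max(0))
w=np.array([ray(c,p,.008)[:2]*1000 for p in k],np.float32)
r=cv2.minAreaRect(w); print(r)
# tongue edges per row
L=[];R=[]
for row in range(190,240,3):
    l=m[row,285:317]; rr=m[row,317:350]
    i=285+np.where(l==0)[0].max()+.5; j=317+np.where(rr==0)[0].min()-.5
    L.append(ray(c,(i,row),.01)[:2]*1000); R.append(ray(c,(j,row),.01)[:2]*1000)
L=np.array(L);R=np.array(R)
print("tongue width",np.linalg.norm(L-R,axis=1).round(1))
M=(L+R)/2; v=cv2.fitLine(M.astype(np.float32),cv2.DIST_HUBER,0,.01,.01).ravel(); print("tongue axis",v, "yaw of y",np.degrees(np.arctan2(v[1],v[0])))
# heel edge
H=[]
for col in range(272,362,4):
    q=np.where(m[225:275,col]>0)[0].max()+225+.5
    H.append(ray(c,(col,q),.01)[:2]*1000)
h=cv2.fitLine(np.array(H,np.float32),cv2.DIST_HUBER,0,.01,.01).ravel(); print("heel",h,np.degrees(np.arctan2(h[1],h[0])))
q=[ray(c,(317,np.where(m[110:150,317]>0)[0].min()+109.5),z)[:2]*1000 for z in (.01,)]; print("toe",q)
# intersection of tongue axis and heel line
A=np.array([v[:2],-h[:2]]).T; s=np.linalg.solve(A,h[2:]-v[2:]); print("heel mid",v[2:]+s[0]*v[:2])
```

```text
[248 124] [387 268]
((542.3016967773438, -339.0399169921875), (128.88720703125, 135.52438354492188), 29.041702270507812)
tongue width [27.5 27.6 26.7 26.8 26.8 27.8 27.  27.  26.2 26.2 26.3 26.4 26.4 27.4
 26.6 26.6 26.7]
tongue axis [ 4.8398736e-01 -8.7507498e-01  5.4861591e+02 -3.5030014e+02] yaw of y -61.05385
heel [ 8.7100536e-01  4.9127352e-01  5.7670013e+02 -3.9675711e+02] 29.424316
toe [array([ 509.23065899, -280.34831659])]
heel mid [ 574.8786  -397.78452]
```

Run:
```python
from h import *
c=apply((0.5664,0.03067,.25,0),(-21,376,50,-29)); print(c, delta(c,(.5459,-.346,.003,29.1)))
```

```text
(np.float64(0.5454), np.float64(-0.34533), np.float64(0.2), 29) [ 1.00e-01  8.00e-01  1.97e+02 -1.00e-01]
```

Emit:
arm_command(
  series=[-0.06, 0.5, 0.5, 0, 0, -0.06, 0.5, 0.5, 30, 0, -0.06, 0.5, 0.5, 60, 0, -0.06, 0.5, 0.5, 90, 0, -0.06, 0.5, 0.5, 120, 0, -0.06, 0.5, 0.5, 145, 0, -0.06, 0.5, 0.5, 160, 0, -0.06, 0.5, 0.5, 165, 0, -0.06, 0.5, 0.5, 165, 0],
)

```text
time: 3.88
ee_pos: [0.5458, -0.3447, 0.0342]
tool_rot: [-179.9, 0.0, 29.1]
force: [-0.0, -0.0, 0.2]
width: 0.0411
```

Run:
```python
from plant import monitor, imaging
import cv2,pickle
s=monitor.observe(); print(s['time'],s['ee_pos'],s['tool_rot'],s['force'],s['width'])
im=imaging.capture("wrist")
cv2.imwrite("pics/w3.png",im)
```

```text
3.8833 [ 0.54576186 -0.34468764  0.03416629] [-1.79916811e+02  2.63772044e-02  2.90712751e+01] [-0.039004   -0.0035527   0.22220819] 0.04108265034553246
```

View pics/w3.png

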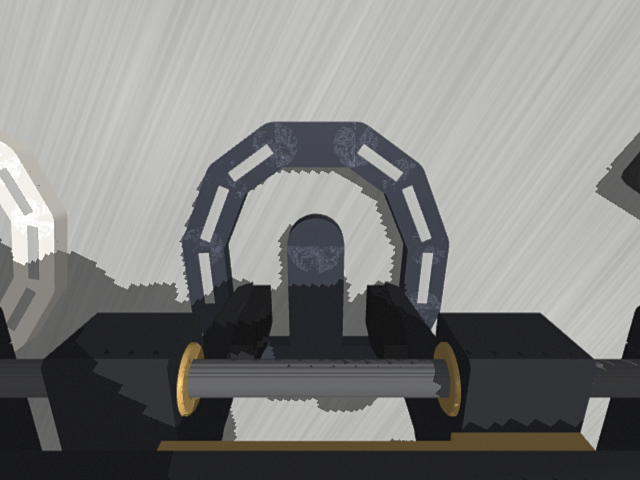

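Fingers stand symmetric about the tongue (288-344), within its side openings. Go down, close and lift slightly.

Emit:
arm_command(
  series=[-0.06, 0, 0.5, 15, 0, -0.06, 0, 0.5, 25, 0, -0.06, 0, 0.5, 30, 0, -0.06, 0, 0.5, 32, 0, -0.06, 0, 0.5, 32, 0, -1, 0, 0.5, 32, 0, -1, 0, 0.5, 32, 0, -1, 0, 0.5, 32, 0, -1, 0, 0.5, 32, 0, -1, 0, 0.5, 32, 0, -1, 0, 0.5, 32, 0],
)

```text
time: 4.85
ee_pos: [0.5461, -0.3466, 0.0034]
tool_rot: [179.9, -0.0, 29.0]
force: [-2.5, -0.2, 5.8]
width: 0.0275
```

Emit:
arm_command(
  series=[-1, 0, 0, 0, 0, -1, 0, 0, -4, 0, -1, 0, 0, -10, 0, -1, 0, 0, -25, 0, -1, 0, 0, -50, 0, -1, 0, 0, -80, 0, -1, 0, 0, -100, 0, -1, 0, 0, -107, 0, -1, 0, 0, -107, 0],
)

```text
time: 5.6
ee_pos: [0.5463, -0.3464, 0.111]
tool_rot: [179.9, -0.0, 29.0]
force: [-0.2, 0.7, -6.2]
width: 0.0273
```

Run:
```python
from plant import monitor, imaging
import cv2,pickle
c=imaging.calibration("wrist");im=imaging.capture("wrist")
cv2.imwrite("pics/w4.png",im);pickle.dump(c,open("w4.pkl","wb"))
s=monitor.observe(); print(s['time'],s['ee_pos'],s['tool_rot'],s['force'],s['width'])
```

```text
5.65 [ 0.54570795 -0.34597271  0.10910207] [-1.79958089e+02  8.11780095e-03  2.90040313e+01] [-0.74363083 -0.42674134 -7.0371177 ] 0.027300461981146572
```

View pics/w4.png

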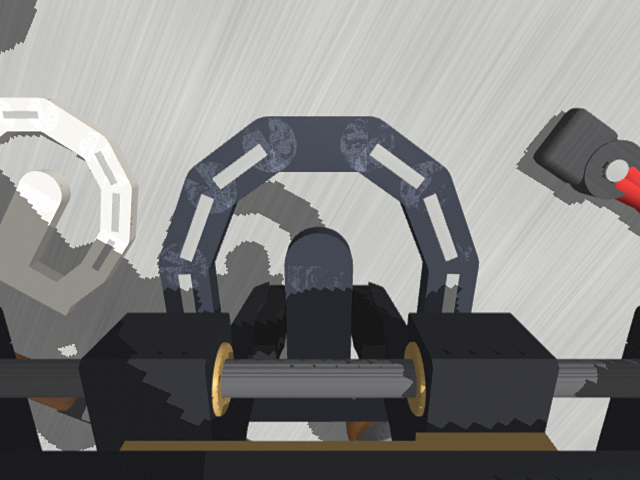

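The shoe is gripped (width 27.3 mm, weight 7 N). Now I check that it hangs level.

Run:
```python
from h import *
import pickle
c=pickle.load(open("w4.pkl","rb")); a=np.radians(29.05)
g=np.array([.5460,-.3462]); tz=.110
for zz in (-.003,.007):
  for n,(x,y) in {"toe":(0,76),"tongue tip":(0,32)}.items():
    X=[*(g+np.array([np.cos(a)*x-np.sin(a)*y,np.sin(a)*x+np.cos(a)*y])/1000),tz+zz]
    print(n,zz,proj(c,X).round(1))
# side width at z -> scale
```

```text
toe -0.003 [317.  119.4]
tongue tip -0.003 [317.2 229.1]
toe 0.007 [316.9 119.3]
tongue tip 0.007 [317.1 236.2]
```

Run:
```python
from h import *
c=(.5454,-.34533,.2,29)
for d in ((.5,.5,165,0),(0,.5,32,0),(0,0,-107,0)): c=apply(c,d)
print(c,delta(c,(.5686,.0355,.110,-.4)))
```

```text
(np.float64(0.54632), np.float64(-0.34596), np.float64(0.11), 29) [ 204.4 -322.8   -0.    29.4]
```

Emit:
arm_command(
  series=[-1, 6, -10, 0, 0.9, -1, 20, -32, 0, 2.9, -1, 39, -61, 0, 5.6, -1, 59, -94, 0, 8.5, -1, 80, -126, 0, 11.5, -1, 100, -158, 0, 14.4, -1, 121, -190, 0, 17.3, -1, 141, -223, 0, 20.3, -1, 161, -255, 0, 23.2, -1, 182, -287, 0, 26.2, -1, 196, -310, 0, 28.2, -1, 204.4, -322.8, 0, 29.4],
)

```text
time: 6.65
ee_pos: [0.5668, 0.0386, 0.1075]
tool_rot: [-179.9, 0.2, -0.4]
force: [0.6, -0.5, -6.3]
width: 0.0273
```

Emit:
arm_command(
  series=[-1, 0, 0, 0, 0, -1, 0, 0, 15, 0, -1, 0, 0, 35, 0, -1, 0, 0, 50, 0, -1, 0, 0, 50, 0, -1, 0, 0, 50, 0],
)

```text
time: 7.15
ee_pos: [0.5673, 0.0348, 0.0584]
tool_rot: [-180.0, 0.2, -0.4]
force: [0.8, -0.1, -5.6]
width: 0.0276
```

Run:
```python
from plant import monitor, imaging
import cv2,pickle
c=imaging.calibration("wrist");im=imaging.capture("wrist")
cv2.imwrite("pics/w5.png",im);pickle.dump(c,open("w5.pkl","wb"))
s=monitor.observe(); print(s['time'],s['ee_pos'],s['tool_rot'],s['force'],s['width'])
```

```text
7.2 [0.56808446 0.03471558 0.05953911] [-1.79998374e+02  4.74760495e-02 -4.12063533e-01] [ 0.0787363  -0.28536971 -5.28242661] 0.02754898382199739
```

View pics/w5.png

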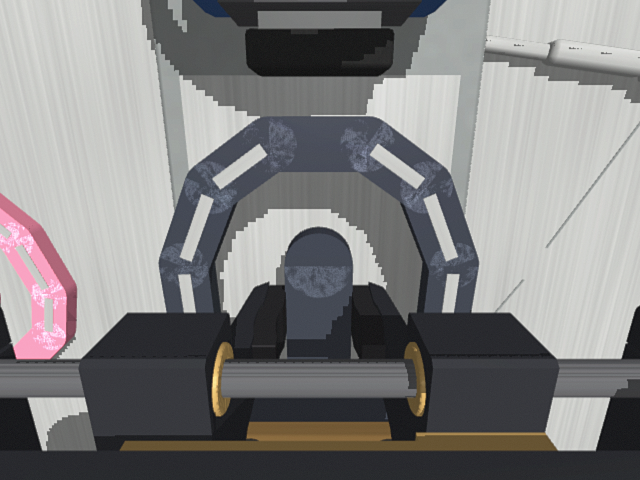

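Shoe (centre col 318) is in line with the jaw (col 319) and clear of it. Lowering now.

Emit:
arm_command(
  series=[-1, 0, 0, 10, 0, -1, 0, 0, 20, 0, -1, 0, 0, 28, 0, -1, 0, 0, 32, 0, -1, 0, 0, 34, 0, -1, 0, 0, 34.5, 0, -1, 0, 0, 34.5, 0, -1, 0, 0, 34.5, 0],
)

```text
time: 7.87
ee_pos: [0.5683, 0.0352, 0.0254]
tool_rot: [180.0, -0.0, -0.4]
force: [-1.1, -0.3, -2.4]
width: 0.0276
```

Emit:
arm_command(
  series=[-1, 0, 0, 0.5, 0, -1, 0, 0, 0.5, 0, -0.06, 0, 0, 0.5, 0, -0.06, 0, 0, 0.5, 0, -0.06, 0, 0, 0.5, 0, -0.06, 0, 0, 0.5, 0, -0.06, 0, 0, -3, 0, -0.06, 0, 0, -15, 0, -0.06, 0, 0, -45, 0, -0.06, 0, 0, -80, 0, -0.06, 0, 0, -100, 0, -0.06, 0, 0, -100, 0],
)

```text
time: 8.87
ee_pos: [0.5703, 0.035, 0.1309]
tool_rot: [179.9, -0.5, -0.4]
force: [0.7, 0.1, 0.4]
width: 0.0415
```

Run:
```python
from plant import monitor, imaging
import cv2,pickle
c=imaging.calibration("wrist");im=imaging.capture("wrist")
cv2.imwrite("pics/w6.png",im);pickle.dump(c,open("w6.pkl","wb"))
s=monitor.observe(); print(s['time'],s['ee_pos'],s['tool_rot'],s['force'],s['width'])
im=imaging.capture("top"); cv2.imwrite("pics/top1.png",im)
b=cv2.resize(im[195:295,170:350],(792,440),interpolation=cv2.INTER_CUBIC)
```

```text
8.9167 [0.56928018 0.03506064 0.12812625] [179.95690642  -0.30422275  -0.39143269] [ 0.73316257 -1.22876563  0.08668324] 0.041485432817338505
```

View pics/w6.png

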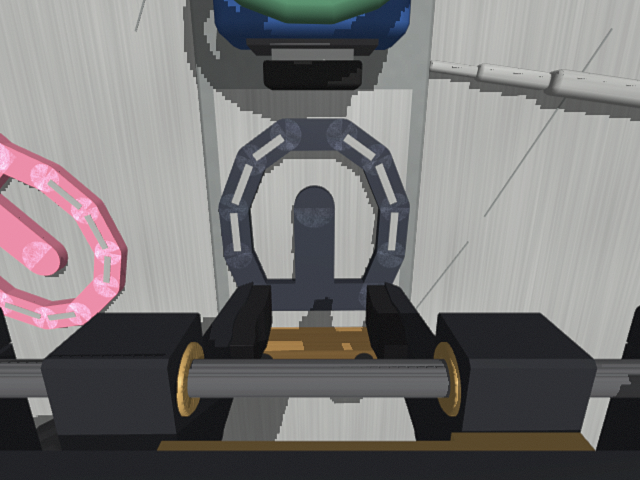

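The shoe lies flat and straight on the bed, in line with the jaw and clear of the fence (row 330). Next, a view of the wheel.

Emit:
arm_command(
  series=[-0.06, 0, 0, -40, 0, -0.06, 0, -20, -80, 0, 0, 0, -60, -115, 0, 0, 0, -100, -125, 0, 0, 0, -135, -125, 0, 0, 0, -145, -125, 0, 0, 0, -145, -125, 0, 0, 0, -145, -125, 0, 0, 0, -145, -125, 0],
)

```text
time: 9.72
ee_pos: [0.5691, 0.1791, 0.2491]
tool_rot: [180.0, 0.1, -0.4]
force: [-0.5, -0.8, 0.3]
width: 0.0442
```

Run:
```python
from plant import monitor, imaging
import cv2,pickle
imaging.capture("top")
c=imaging.calibration("wrist");im=imaging.capture("wrist")
cv2.imwrite("pics/w7.png",im);pickle.dump(c,open("w7.pkl","wb"))
s=monitor.observe(); print(s['time'],s['ee_pos'],s['tool_rot'],s['force'],s['width'])
```

```text
9.8167 [0.5692659  0.17881753 0.2496499 ] [ 1.79981737e+02  6.21139935e-02 -4.94332313e-01] [-0.13150446 -0.43136584 -0.09873404] 0.04386980390269382
```

View pics/w7.png

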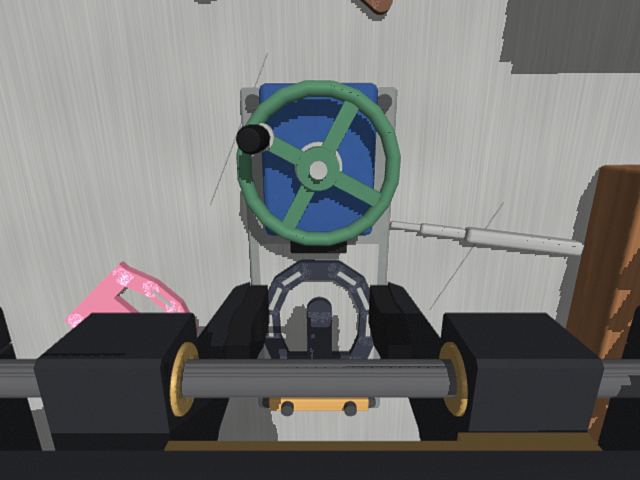

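Wheel outer rim: cols 238-400, rows 80-245, hub cap (318,169). The black handle has its top at about (251,138).

Run:
```python
from h import *
import pickle
c=pickle.load(open("w7.pkl","rb")); im=cv2.imread("pics/w7.png")
hsv=cv2.cvtColor(im,cv2.COLOR_BGR2HSV)
m=cv2.inRange(hsv,(45,60,30),(85,255,255)); m[:70]=0;m[255:]=0;m[:,:225]=0;m[:,410:]=0
cs,_=cv2.findContours(m,cv2.RETR_EXTERNAL,cv2.CHAIN_APPROX_NONE); k=max(cs,key=cv2.contourArea)
k=cv2.convexHull(k)[:,0]
for z in (.098,.091):
    w=np.array([ray(c,p,z)[:2]*1000 for p in k],np.float32)
    # drop points near handle
    s=np.array([not(p[0]<280 and 115<p[1]<165) for p in k])
    A=np.c_[2*w[s],np.ones(s.sum())]; q=np.linalg.lstsq(A,(w[s]**2).sum(1),rcond=None)[0]
    print(z,"centre",q[:2],"dia",2*np.sqrt(q[2]+q[0]**2+q[1]**2), cv2.fitEllipse(w[s]))
cv2.imwrite("pics/w7c.png",cv2.resize(im[115:165,225:285],(720,600),interpolation=cv2.INTER_NEAREST))
print("cap z.098/.104",ray(c,(318,169.5),.098),ray(c,(318,169.5),.104))
```

```text
0.098 centre [569.82502996 219.48500013] dia 130.17839502558473 ((569.85498046875, 219.47691345214844), (129.68927001953125, 130.64894104003906), 177.61788940429688)
0.091 centre [569.80848106 218.6579129 ] dia 133.25178274962838 ((569.839111328125, 218.64964294433594), (132.75108337402344, 133.7333984375), 177.61741638183594)
cap z.098/.104 [0.56981528 0.21835456 0.098     ] [0.56982966 0.21908637 0.104     ]
```

View pics/w7c.png

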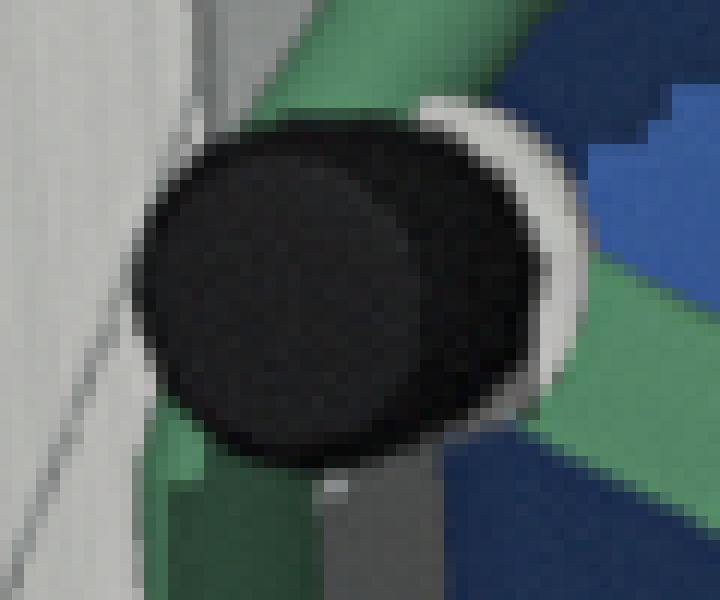

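Run:
```python
from h import *
import pickle
c=pickle.load(open("w7.pkl","rb"))
hub=np.array([.5698,.2190])
for uv,z in (((248.3,139.6),.145),((250,139.5),.142)):
    p=ray(c,uv,z)[:2]; d=p-hub; print(p,np.hypot(*d),"theta",np.arctan2(d[1],-d[0]))
c1=(.5686,.0355,.1255,-.4); print(apply(c1,(0,-145,-125,0)))
print("predict",[proj(c,[.5698-.052*np.cos(t),.219+.052*np.sin(t),.145]).round(1) for t in (.5,.55,.6,.65,.7)])
```

```text
[0.5244184  0.24388961] 0.051758888264827774 theta 0.5016536880938547
[0.52499553 0.24381677] 0.051218287307698736 theta 0.5058252778874147
(np.float64(0.56961), np.float64(0.1805), np.float64(0.2505), -0.4)
predict [array([247.9, 139.5]), array([249.7, 136. ]), array([251.6, 132.5]), array([253.8, 129.1]), array([256.1, 125.8])]
```

Run:
```python
from h import *
print(delta((.56961,.1805,.2505,-.4),(.5242,.2441,.111,-.4)))
```

```text
[-45.9 -63.3 139.5  -0. ]
```

Emit:
arm_command(
  series=[0, -20, -27, 0, 0, 0, -40, -56, 10, 0, 0, -45.9, -63.3, 40, 0, 0, -45.9, -63.3, 70, 0, 0, -45.9, -63.3, 85, 0, 0, -45.9, -63.3, 85, 0, 0, -45.9, -63.3, 85, 0],
)

```text
time: 10.4
ee_pos: [0.524, 0.2429, 0.1653]
tool_rot: [180.0, 0.0, -0.5]
force: [0.4, -0.1, 0.5]
width: 0.0439
```

Run:
```python
from plant import monitor, imaging
import cv2,pickle
c=imaging.calibration("wrist");im=imaging.capture("wrist")
cv2.imwrite("pics/w8.png",im);pickle.dump(c,open("w8.pkl","wb"))
s=monitor.observe(); print(s['time'],s['ee_pos'],s['tool_rot'],s['force'],s['width'])
```

```text
10.45 [0.52446881 0.24317294 0.16631741] [-1.79983452e+02 -7.89993431e-02 -4.63968978e-01] [0.47403132 0.67171006 0.11418265] 0.043582962098710966
```

View pics/w8.png

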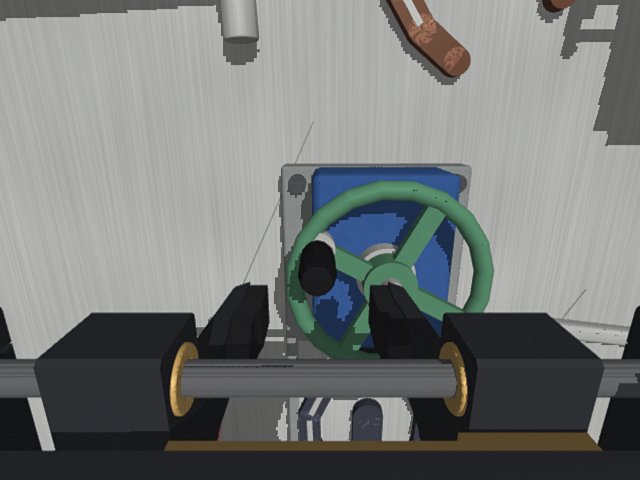

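Run:
```python
from h import *
import pickle
c=pickle.load(open("w8.pkl","rb"))
print(proj(c,[.5242,.2441,.145]),ray(c,(317,279),.145))
im=cv2.imread("pics/w8.png"); cv2.imwrite("pics/w8c.png",cv2.resize(im[225:305,285:350],(650,600),interpolation=cv2.INTER_NEAREST))
```

```text
[317.46551014 281.82957406] [0.5239865 0.2456011 0.145    ]
```

View pics/w8c.png

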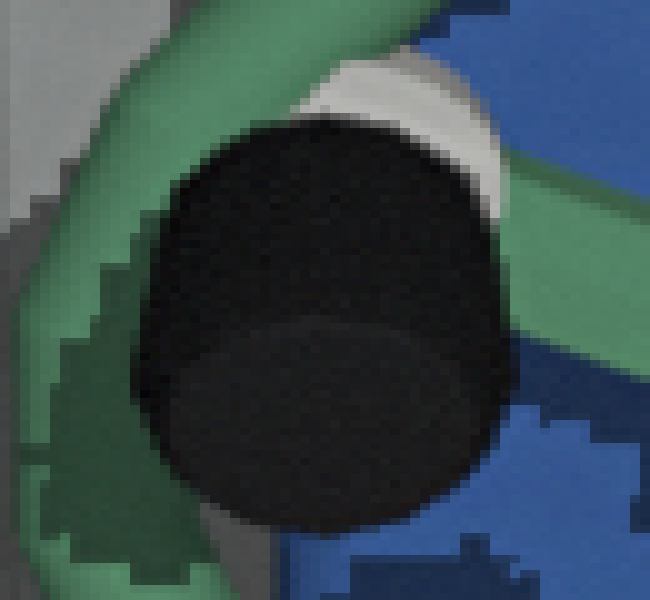

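The handle top is at (317,281), which matches the prediction (317.5,281.8), so the hub and angle are confirmed. Now to descend and pinch it.

Emit:
arm_command(
  series=[0, 0, 0, 20, 0, 0, 0, 0, 38, 0, 0, 0, 0, 50, 0, 0, 0, 0, 54.5, 0, 0, 0, 0, 54.5, 0, -1, 0, 0, 54.5, 0, -1, 0, 0, 54.5, 0, -1, 0, 0, 54.5, 0, -1, 0, 0, 54.5, 0, -1, 0, 0, 54.5, 0, -1, 0, 0, 54.5, 0],
)

```text
time: 11.37
ee_pos: [0.5233, 0.2439, 0.1115]
tool_rot: [-180.0, 0.0, -0.4]
force: [-4.5, 0.5, 6.0]
width: 0.0188
```

Run:
```python
from plant import monitor, imaging
import cv2
s=monitor.observe(); print(s['time'],s['ee_pos'],s['tool_rot'],s['force'],s['width'])
im=imaging.capture("wrist"); cv2.imwrite("pics/w9.png",im)
from h import *
# circle shifts per tool axes (yaw -.4) from theta .5
hub=np.array([.5698,.2190])
P=lambda t: hub+.052*np.array([-np.cos(t),np.sin(t)])
a=np.radians(-.4); X=np.array([np.cos(a),np.sin(a)]);Y=np.array([np.sin(a),-np.cos(a)])
for t0 in (.5,1.7):
  print(t0)
  for i in range(0,13):
    d=(P(t0+.1*i)-P(t0))*1000; print(round(t0+.1*i,2), round(d@X,1),round(d@Y,1))
```

```text
11.3667 [0.52325698 0.24390363 0.11149117] [-1.79998395e+02  4.75394276e-02 -3.85840934e-01] [-4.45746974  0.51093067  5.99771701] 0.018764443650643156
0.5
0.5 0.0 0.0
0.6 2.7 -4.5
0.7 5.8 -8.6
0.8 9.3 -12.4
0.9 13.2 -15.9
1.0 17.4 -18.9
1.1 21.9 -21.6
1.2 26.6 -23.7
1.3 31.5 -25.4
1.4 36.6 -26.6
1.5 41.8 -27.2
1.6 47.0 -27.4
1.7 52.1 -27.0
1.7
1.7 0.0 0.0
1.8 5.1 0.9
1.9 10.1 2.3
2.0 15.0 4.2
2.1 19.6 6.5
2.2 24.0 9.4
2.3 28.0 12.6
2.4 31.8 16.2
2.5 35.1 20.2
2.6 38.0 24.5
2.7 40.5 29.1
2.8 42.5 33.9
2.9 44.1 38.8
```

View pics/w9.png

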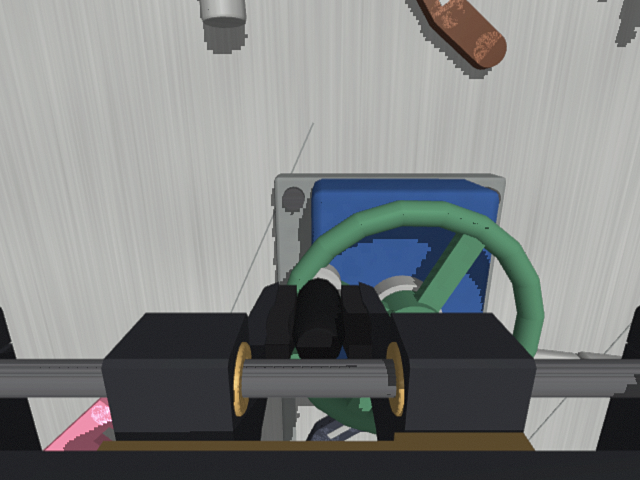

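Emit:
arm_command(
  series=[-1, 2.7, -4.5, 0, 0, -1, 5.8, -8.6, 0, 0, -1, 9.3, -12.4, 0, 0, -1, 13.2, -15.9, 0, 0, -1, 17.4, -18.9, 0, 0, -1, 21.9, -21.6, 0, 0],
)

```text
time: 11.92
ee_pos: [0.5451, 0.2653, 0.1115]
tool_rot: [180.0, 0.1, -0.4]
force: [-6.7, -3.3, 6.4]
width: 0.019
```

```bash
cat >> h.py <<'E'
HUB=np.array([.5698,.2190])
def tr(s,hub=HUB):
    p=s['ee_pos'][:2]-hub; th=np.arctan2(p[1],-p[0]); F=s['force'][:2]
    tang=np.array([np.sin(th),np.cos(th)]); rad=np.array([-np.cos(th),np.sin(th)])
    return dict(t=round(s['time'],2),th=round(th,3),r=round(np.hypot(*p)*1000,1),drag=round(-F@tang,2),radial=round(F@rad,2),fz=round(s['force'][2],1),w=round(s['width'],4))
E
python3 - <<'E'
from plant import monitor
from h import *
print(tr(monitor.observe()))
E
```

```text
{'t': 11.92, 'th': np.float64(1.08), 'r': np.float64(52.5), 'drag': np.float64(7.46), 'radial': np.float64(0.25), 'fz': np.float64(6.4), 'w': 0.019}
```

Running free: drag 7.5 N, radial about 0. The circle is good, so I carry on.

```bash
cat > tab.py <<'E'
import sys; from h import *
def tab(t0,n,st):
  P=lambda t: HUB+.052*np.array([-np.cos(t),np.sin(t)])
  a=np.radians(-.4); X=np.array([np.cos(a),np.sin(a)]);Y=np.array([np.sin(a),-np.cos(a)])
  for i in range(1,n+1):
    d=(P(t0+st*i)-P(t0))*1000; print(round(t0+st*i,2), round(d@X,1),round(d@Y,1))
E
python3 -c "
from tab import *
tab(1.1,12,.1);print();tab(2.3,12,.1);print();tab(3.5,12,.1)"
```

```text
1.2 4.7 -2.2
1.3 9.7 -3.8
1.4 14.7 -5.0
1.5 19.9 -5.7
1.6 25.1 -5.8
1.7 30.2 -5.4
1.8 35.4 -4.5
1.9 40.4 -3.1
2.0 45.2 -1.3
2.1 49.8 1.1
2.2 54.2 3.9
2.3 58.3 7.2

2.4 3.7 3.6
2.5 7.1 7.6
2.6 10.0 11.9
2.7 12.5 16.5
2.8 14.5 21.3
2.9 16.0 26.2
3.0 17.1 31.3
3.1 17.6 36.5
3.2 17.6 41.7
3.3 17.0 46.9
3.4 16.0 52.0
3.5 14.4 56.9

3.6 -2.0 4.8
3.7 -4.5 9.3
3.8 -7.5 13.6
3.9 -10.8 17.6
4.0 -14.6 21.2
4.1 -18.6 24.4
4.2 -23.0 27.2
4.3 -27.6 29.6
4.4 -32.5 31.5
4.5 -37.5 32.9
4.6 -42.6 33.7
4.7 -47.8 34.1
```

Emit:
arm_command(
  series=[-1, 4.7, -2.2, 0, 0, -1, 9.7, -3.8, 0, 0, -1, 14.7, -5.0, 0, 0, -1, 19.9, -5.7, 0, 0, -1, 25.1, -5.8, 0, 0, -1, 30.2, -5.4, 0, 0, -1, 35.4, -4.5, 0, 0, -1, 40.4, -3.1, 0, 0, -1, 45.2, -1.3, 0, 0, -1, 49.8, 1.1, 0, 0, -1, 54.2, 3.9, 0, 0, -1, 58.3, 7.2, 0, 0],
)

```text
time: 12.92
ee_pos: [0.6032, 0.2583, 0.1115]
tool_rot: [-180.0, 0.1, -0.4]
force: [-7.5, 1.9, 5.3]
width: 0.0191
```

```bash
python3 -c "
from plant import monitor
from h import *
print(tr(monitor.observe()))"
```

```text
{'t': 12.92, 'th': np.float64(2.275), 'r': np.float64(51.6), 'drag': np.float64(6.95), 'radial': np.float64(-3.4), 'fz': np.float64(5.3), 'w': 0.0191}
```

Emit:
arm_command(
  series=[-1, 3.7, 3.6, 0, 0, -1, 7.1, 7.6, 0, 0, -1, 10.0, 11.9, 0, 0, -1, 12.5, 16.5, 0, 0, -1, 14.5, 21.3, 0, 0, -1, 16.0, 26.2, 0, 0],
)

```text
time: 13.42
ee_pos: [0.6192, 0.2327, 0.1115]
tool_rot: [-179.9, 0.1, -0.4]
force: [-6.3, 5.7, 3.5]
width: 0.0193
```

```bash
python3 -c "
from plant import monitor
from h import *
print(tr(monitor.observe()))
from tab import *
tab(2.9,12,.1)"
```

```text
{'t': 13.42, 'th': np.float64(2.872), 'r': np.float64(51.2), 'drag': np.float64(7.17), 'radial': np.float64(-4.58), 'fz': np.float64(3.5), 'w': 0.0193}
3.0 1.0 5.1
3.1 1.5 10.3
3.2 1.5 15.5
3.3 1.0 20.6
3.4 -0.0 25.7
3.5 -1.6 30.7
3.6 -3.6 35.5
3.7 -6.1 40.0
3.8 -9.1 44.3
3.9 -12.4 48.3
4.0 -16.1 51.9
4.1 -20.2 55.1
```

Emit:
arm_command(
  series=[-1, 1.0, 5.1, 0, 0, -1, 1.5, 10.3, 0, 0, -1, 1.5, 15.5, 0, 0, -1, 1.0, 20.6, 0, 0, -1, 0, 25.7, 0, 0, -1, -1.6, 30.7, 0, 0],
)

```text
time: 13.92
ee_pos: [0.6181, 0.2021, 0.1115]
tool_rot: [-179.8, -0.1, -0.4]
force: [0.0, 7.9, 1.8]
width: 0.0191
```

```bash
python3 -c "
from plant import monitor
from h import *
print(tr(monitor.observe()))"
```

```text
{'t': 13.92, 'th': np.float64(-2.805), 'r': np.float64(51.2), 'drag': np.float64(7.44), 'radial': np.float64(-2.58), 'fz': np.float64(1.8), 'w': 0.0191}
```

Emit:
arm_command(
  series=[-1, -2.0, 4.8, 0, 0, -1, -4.5, 9.3, 0, 0, -1, -7.5, 13.6, 0, 0, -1, -10.8, 17.6, 0, 0, -1, -14.6, 21.2, 0, 0, -1, -18.6, 24.4, 0, 0],
)

```text
time: 14.42
ee_pos: [0.6, 0.1774, 0.1116]
tool_rot: [-179.9, -0.2, -0.4]
force: [4.8, 7.9, -0.3]
width: 0.0193
```

```bash
python3 -c "
from plant import monitor, imaging
import cv2
from h import *
print(tr(monitor.observe()))
cv2.imwrite('pics/w10.png',imaging.capture('wrist'))
im=imaging.capture('top');cv2.imwrite('pics/t10.png',cv2.resize(im[195:295,170:350],(792,440),interpolation=cv2.INTER_CUBIC))
from tab import *
tab(4.1,6,.1)"
```

```text
{'t': 14.42, 'th': np.float64(-2.199), 'r': np.float64(51.4), 'drag': np.float64(8.51), 'radial': np.float64(-3.53), 'fz': np.float64(-0.3), 'w': 0.0193}
4.2 -4.4 2.8
4.3 -9.0 5.2
4.4 -13.9 7.0
4.5 -18.9 8.4
4.6 -24.0 9.3
4.7 -29.2 9.6
```

View pics/t10.png

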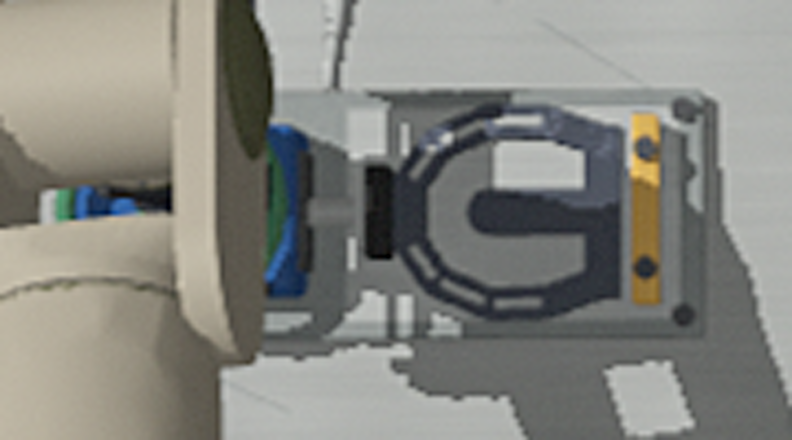

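View pics/w10.png

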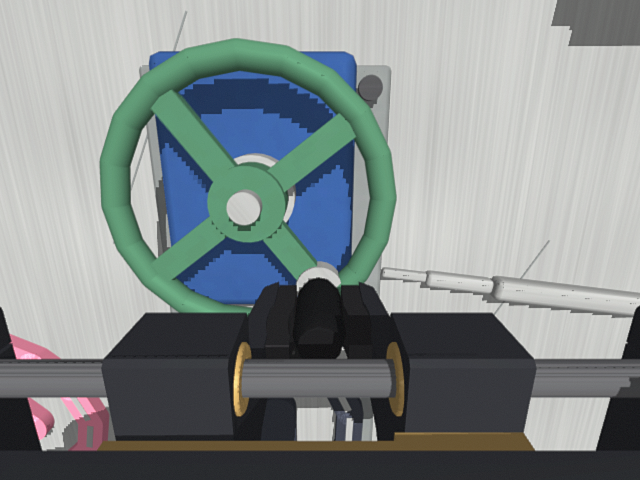

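Jaw is on the toe and the shoe is sliding straight towards the fence. I continue to 4.7 rad, then slow.

Emit:
arm_command(
  series=[-1, -4.4, 2.8, 0, 0, -1, -9.0, 5.2, 0, 0, -1, -13.9, 7.0, 0, 0, -1, -18.9, 8.4, 0, 0, -1, -24.0, 9.3, 0, 0, -1, -29.2, 9.6, 0, 0],
)

```text
time: 15.02
ee_pos: [0.5714, 0.1672, 0.1116]
tool_rot: [-179.9, -0.3, -0.4]
force: [7.6, 2.3, -0.6]
width: 0.019
```

```bash
python3 -c "
from plant import monitor, imaging
from h import *
s=monitor.observe();print(tr(s),s['force'])
from tab import *
tab(4.7,24,.05)"
```

```text
{'t': 15.02, 'th': np.float64(-1.601), 'r': np.float64(51.9), 'drag': np.float64(7.7), 'radial': np.float64(-2.11), 'fz': np.float64(-0.6), 'w': 0.019} [ 7.63478128  2.34402794 -0.62249736]
4.75 -2.6 -0.0
4.8 -5.2 -0.2
4.85 -7.8 -0.4
4.9 -10.3 -0.8
4.95 -12.9 -1.4
5.0 -15.4 -2.0
5.05 -17.9 -2.8
5.1 -20.3 -3.7
5.15 -22.7 -4.7
5.2 -25.0 -5.9
5.25 -27.3 -7.1
5.3 -29.5 -8.5
5.35 -31.7 -10.0
5.4 -33.7 -11.6
5.45 -35.7 -13.3
5.5 -37.6 -15.0
5.55 -39.4 -16.9
5.6 -41.1 -18.9
5.65 -42.7 -20.9
5.7 -44.2 -23.1
5.75 -45.6 -25.2
5.8 -46.9 -27.5
5.85 -48.1 -29.8
5.9 -49.1 -32.2
```

Emit:
arm_command(
  series=[-1, -2.6, 0, 0, 0, -1, -5.2, -0.2, 0, 0, -1, -7.8, -0.4, 0, 0, -1, -10.3, -0.8, 0, 0, -1, -12.9, -1.4, 0, 0],
)

```text
time: 15.43
ee_pos: [0.5587, 0.1682, 0.1116]
tool_rot: [180.0, -0.3, -0.4]
force: [7.4, -1.2, -2.8]
width: 0.019
```

```bash
python3 -c "
from plant import monitor
from h import *
s=monitor.observe();print(tr(s),s['force'])
from tab import *
tab(4.95,3,.05)"
```

```text
{'t': 15.43, 'th': np.float64(-1.356), 'r': np.float64(52.0), 'drag': np.float64(7.47), 'radial': np.float64(-0.39), 'fz': np.float64(-2.8), 'w': 0.019} [ 7.37966038 -1.21160324 -2.77946114]
5.0 -2.5 -0.7
5.05 -5.0 -1.4
5.1 -7.4 -2.3
```

Emit:
arm_command(
  series=[-1, -2.5, -0.7, 0, 0, -1, -5.0, -1.4, 0, 0, -1, -7.4, -2.3, 0, 0],
)

```text
time: 15.68
ee_pos: [0.5513, 0.1702, 0.1116]
tool_rot: [180.0, -0.3, -0.4]
force: [7.7, -3.0, -1.6]
width: 0.0192
```

```bash
python3 -c "
from plant import monitor
from h import *
s=monitor.observe();print(tr(s),s['force'])
from tab import *
tab(5.1,3,.05)"
```

```text
{'t': 15.68, 'th': np.float64(-1.208), 'r': np.float64(52.2), 'drag': np.float64(8.29), 'radial': np.float64(0.1), 'fz': np.float64(-1.6), 'w': 0.0192} [ 7.71945773 -3.03654126 -1.59972801]
5.15 -2.4 -1.0
5.2 -4.7 -2.2
5.25 -7.0 -3.4
```

Emit:
arm_command(
  series=[-1, -2.4, -1.0, 0, 0, -1, -4.7, -2.2, 0, 0, -1, -7.0, -3.4, 0, 0],
)

```text
time: 15.93
ee_pos: [0.5444, 0.1733, 0.1116]
tool_rot: [179.9, -0.3, -0.4]
force: [7.5, -5.1, -0.7]
width: 0.019
```

```bash
python3 -c "
from plant import monitor,imaging
import cv2
from h import *
s=monitor.observe();print(tr(s),s['force'])
im=imaging.capture('top');cv2.imwrite('pics/t11.png',cv2.resize(im[205:285,245:335],(792,704),interpolation=cv2.INTER_CUBIC)[:600])
s=monitor.observe();print(tr(s),s['force'])
from tab import *
tab(5.25,3,.05)"
```

```text
{'t': 15.93, 'th': np.float64(-1.063), 'r': np.float64(52.3), 'drag': np.float64(9.05), 'radial': np.float64(0.8), 'fz': np.float64(-0.7), 'w': 0.019} [ 7.51779372 -5.0932353  -0.68370379]
{'t': 15.98, 'th': np.float64(-1.056), 'r': np.float64(52.3), 'drag': np.float64(7.32), 'radial': np.float64(0.28), 'fz': np.float64(-0.5), 'w': 0.0191} [ 6.2284913  -3.8508601  -0.53983925]
5.3 -2.2 -1.4
5.35 -4.3 -2.9
5.4 -6.4 -4.4
```

View pics/t11.png

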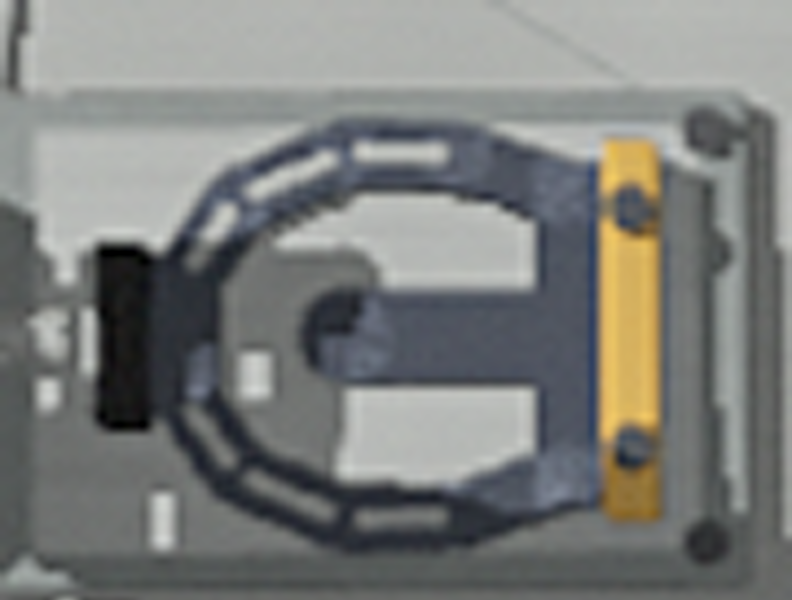

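Emit:
arm_command(
  series=[-1, -2.2, -1.4, 0, 0, -1, -4.3, -2.9, 0, 0, -1, -6.4, -4.4, 0, 0],
)

```text
time: 16.23
ee_pos: [0.5381, 0.1773, 0.1116]
tool_rot: [179.9, -0.3, -0.4]
force: [7.7, -7.4, -0.0]
width: 0.0192
```

```bash
python3 -c "
from plant import monitor
from h import *
s=monitor.observe();print(tr(s),s['force'])
from tab import *
tab(5.4,4,.05)"
```

```text
{'t': 16.23, 'th': np.float64(-0.92), 'r': np.float64(52.4), 'drag': np.float64(10.61), 'radial': np.float64(1.27), 'fz': np.float64(-0.0), 'w': 0.0192} [ 7.67019704 -7.43735623 -0.00910322]
5.45 -2.0 -1.7
5.5 -3.9 -3.5
5.55 -5.7 -5.3
5.6 -7.4 -7.3
```

Emit:
arm_command(
  series=[-1, -1.0, -0.9, 0, 0, -1, -2.0, -1.7, 0, 0],
)

```text
time: 16.4
ee_pos: [0.536, 0.179, 0.1116]
tool_rot: [179.9, -0.2, -0.4]
force: [6.9, -7.1, -0.3]
width: 0.0188
```

```bash
python3 -c "
from plant import monitor
from h import *
s=monitor.observe();print(tr(s),s['force'])"
```

```text
{'t': 16.4, 'th': np.float64(-0.87), 'r': np.float64(52.4), 'drag': np.float64(9.87), 'radial': np.float64(0.96), 'fz': np.float64(-0.3), 'w': 0.0188} [ 6.92350384 -7.09988261 -0.25709947]
```

```bash
python3 -c "
from tab import *
tab(5.45,4,.025)"
```

```text
5.48 -1.0 -0.9
5.5 -1.9 -1.8
5.53 -2.8 -2.7
5.55 -3.7 -3.7
```

Emit:
arm_command(
  series=[-1, -1.0, -0.9, 0, 0, -1, -1.9, -1.8, 0, 0, -1, -2.4, -2.3, 0, 0],
)

```text
time: 16.65
ee_pos: [0.5336, 0.1811, 0.1116]
tool_rot: [179.8, -0.2, -0.4]
force: [4.8, -9.3, -0.0]
width: 0.0192
```

```bash
python3 -c "
from plant import monitor
from h import *
s=monitor.observe();print(tr(s),s['force'])"
```

```text
{'t': 16.65, 'th': np.float64(-0.808), 'r': np.float64(52.4), 'drag': np.float64(9.88), 'radial': np.float64(3.39), 'fz': np.float64(-0.0), 'w': 0.0192} [ 4.80484427e+00 -9.27937083e+00 -6.38714731e-03]
```

```bash
python3 -c "
from plant import monitor,imaging
import cv2
from h import *
s=monitor.observe();print(tr(s))
c=imaging.calibration('wrist');im=imaging.capture('wrist');cv2.imwrite('pics/w12.png',im)
s=monitor.observe();print(tr(s),s['force'])
for t in (5.4,5.5,5.6):
  print(t,proj(c,[HUB[0]-.052*np.cos(t),HUB[1]+.052*np.sin(t),.145]),proj(c,[HUB[0],HUB[1],.104]))
from tab import *
print(np.arctan2(0,0));tab(5.515,4,.02)
"
```

```text
{'t': 16.65, 'th': np.float64(-0.808), 'r': np.float64(52.4), 'drag': np.float64(9.88), 'radial': np.float64(3.39), 'fz': np.float64(-0.0), 'w': 0.0192}
{'t': 16.7, 'th': np.float64(-0.806), 'r': np.float64(52.4), 'drag': np.float64(9.78), 'radial': np.float64(2.66), 'fz': np.float64(0.1), 'w': 0.0191} [ 5.2200358  -8.69194137  0.11267196]
5.4 [326.17930106 354.22467918] [401.17241868 214.27959508]
5.5 [315.14689929 345.71220069] [401.17241868 214.27959508]
5.6 [304.97859265 336.12422024] [401.17241868 214.27959508]
0.0
5.53 -0.7 -0.8
5.55 -1.4 -1.5
5.57 -2.1 -2.3
5.59 -2.8 -3.1
```

View pics/w12.png

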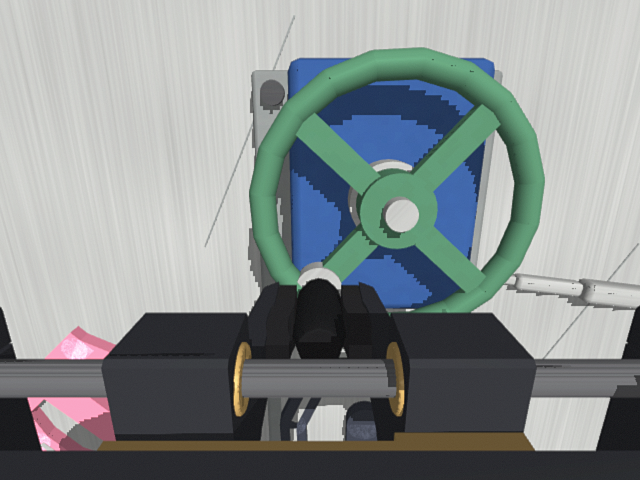

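Emit:
arm_command(
  series=[-1, -0.7, -0.8, 0, 0, -1, -1.4, -1.5, 0, 0],
)

```text
time: 16.87
ee_pos: [0.5322, 0.1825, 0.1115]
tool_rot: [179.8, -0.2, -0.4]
force: [5.5, -10.4, 1.1]
width: 0.0188
```

```bash
python3 -c "
from plant import monitor,imaging
from h import *
s=monitor.observe();print(tr(s))
for i in range(4):
  imaging.capture('top'); print(tr(monitor.observe()))
"
```

```text
{'t': 16.87, 'th': np.float64(-0.771), 'r': np.float64(52.4), 'drag': np.float64(11.29), 'radial': np.float64(3.28), 'fz': np.float64(1.1), 'w': 0.0188}
{'t': 16.92, 'th': np.float64(-0.767), 'r': np.float64(52.4), 'drag': np.float64(10.57), 'radial': np.float64(3.19), 'fz': np.float64(0.7), 'w': 0.0194}
{'t': 16.97, 'th': np.float64(-0.768), 'r': np.float64(52.4), 'drag': np.float64(11.04), 'radial': np.float64(4.12), 'fz': np.float64(1.4), 'w': 0.0191}
{'t': 17.02, 'th': np.float64(-0.768), 'r': np.float64(52.5), 'drag': np.float64(10.25), 'radial': np.float64(2.3), 'fz': np.float64(0.1), 'w': 0.0187}
{'t': 17.07, 'th': np.float64(-0.768), 'r': np.float64(52.4), 'drag': np.float64(10.53), 'radial': np.float64(3.99), 'fz': np.float64(1.6), 'w': 0.0192}
```

Drag while moving is 11.3 N, which is 4.0 N over the free 7.25 N. Geometry agrees at about 27 N, inside the 26-33 N band, so I stop and release.

Emit:
arm_command(
  series=[-0.5, -1.4, -1.5, 0, 0, -0.2, -1.4, -1.5, 0, 0, 0, -1.4, -1.5, 0, 0, 0, -1.4, -1.5, 0, 0, 0, -1.4, -1.5, 0, 0, 0, -1.4, -1.5, -10, 0, 0, -1.4, -1.5, -30, 0, 0, -1.4, -1.5, -60, 0, 0, -1.4, -1.5, -95, 0, 0, -1.4, -1.5, -130, 0, 0, -1.4, -1.5, -145, 0, 0, -1.4, -1.5, -145, 0],
)

```text
time: 18.07
ee_pos: [0.5302, 0.186, 0.2605]
tool_rot: [-179.9, -0.4, -0.4]
force: [-0.5, 0.2, 0.2]
width: 0.044
```

Emit:
arm_command(
  series=[0, 8, 20, 0, 0, 0, 18, 55, 0, 0, 0, 28, 90, 0, 0, 0, 36, 118, 0, 0, 0, 37, 125, 0, 0, 0, 37, 125, 0, 0, 0, 37, 125, 0, 0],
)

```text
time: 18.65
ee_pos: [0.5649, 0.0611, 0.2552]
tool_rot: [-180.0, 0.1, -0.4]
force: [0.3, 0.5, -0.3]
width: 0.0443
```

Run:
```python
from plant import monitor, imaging
import cv2,pickle
im=imaging.capture("top"); cv2.imwrite("pics/top13.png",im)
c=imaging.calibration("wrist");im=imaging.capture("wrist")
cv2.imwrite("pics/w13.png",im);pickle.dump(c,open("w13.pkl","wb"))
s=monitor.observe(); print(s['time'],s['ee_pos'],s['tool_rot'],s['force'],s['width'])
```

```text
18.75 [0.56493284 0.06181498 0.2556059 ] [-1.79983325e+02  2.46480211e-02 -3.12767168e-01] [-0.42111561  0.48795018  0.00683551] 0.04386000803110067
```

View pics/w13.png

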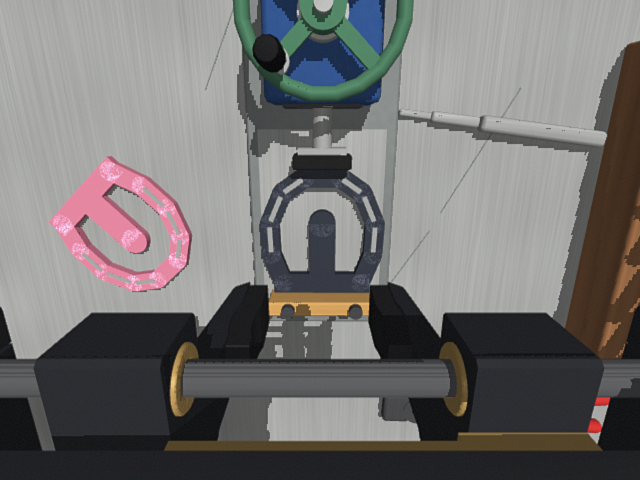

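View pics/top13.png

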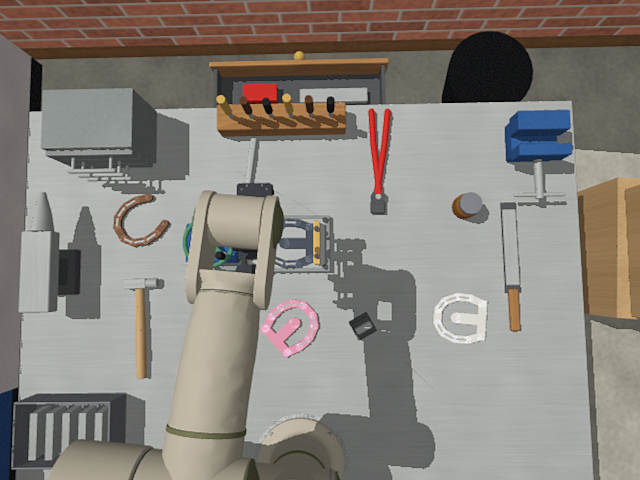

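Held: heel bar against the fence (row 291), jaw on the toe (row 172), and the shoe centred (col 322) with the jaw (col 322). Other things are unmoved. One last numeric check.

Run:
```python
from h import *
import pickle
c=pickle.load(open("w13.pkl","rb")); im=cv2.imread("pics/w13.png")
cv2.imwrite("pics/w13a.png",cv2.resize(im[140:320,250:395],(483,600),interpolation=cv2.INTER_NEAREST))
cv2.imwrite("pics/w13b.png",cv2.resize(im[20:90,240:310],(600,600),interpolation=cv2.INTER_NEAREST))
for t in (5.4,5.5,5.6): print(t,proj(c,[HUB[0]-.052*np.cos(t),HUB[1]+.052*np.sin(t),.145]).round(1))
m=shoe_mask(im); m[:175]=0; m[290:]=0; m[:,:255]=0; m[:,390:]=0
k=max(cv2.findContours(m,cv2.RETR_EXTERNAL,cv2.CHAIN_APPROX_NONE)[0],key=cv2.contourArea)[:,0]
w=np.array([ray(c,p,.032)[:2]*1000 for p in k],np.float32); print(w.min(0),w.max(0))
M=[]
for row in range(225,268,3):
    l=np.where(m[row,295:322]==0)[0].max()+295.5; r=np.where(m[row,322:350]==0)[0].min()+321.5
    M.append((ray(c,(l,row),.032)[:2]+ray(c,(r,row),.032)[:2])*500)
v=cv2.fitLine(np.array(M,np.float32),cv2.DIST_HUBER,0,.01,.01).ravel();print(v,"yaw",np.degrees(np.arctan(-v[0]/v[1])))
```

```text
5.4 [271.5  53.4]
5.5 [265.1  47.3]
5.6 [259.2  40.5]
[504.6848  -37.44608] [633.68134  86.92663]
[1.8001137e-02 9.9983799e-01 5.6851990e+02 1.4028830e+01] yaw -1.0314448
```

View pics/w13a.png

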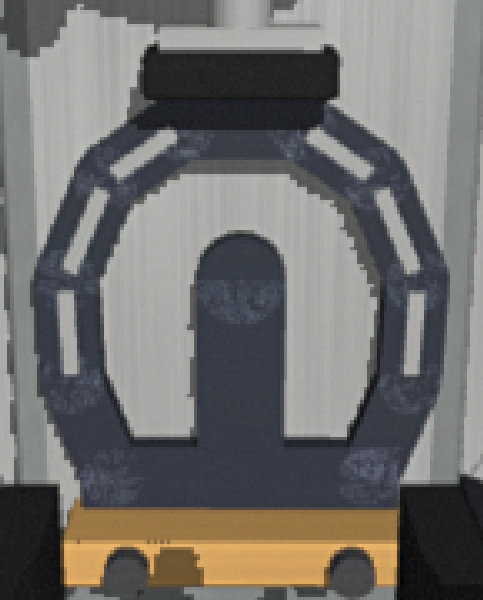

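View pics/w13b.png

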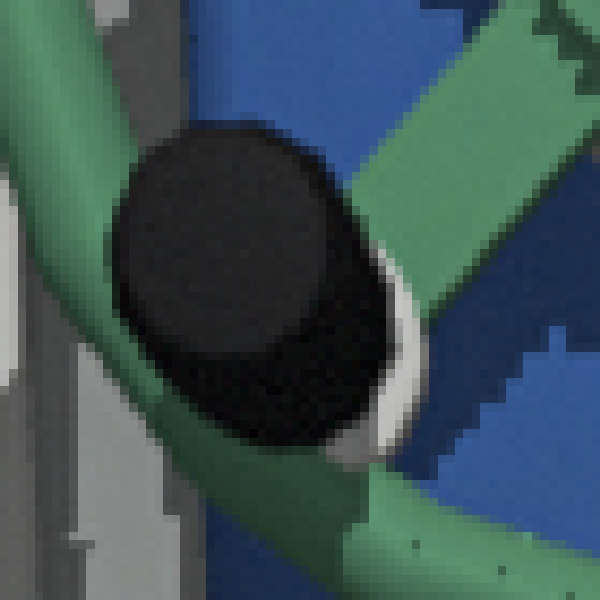

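```bash
python3 -c "
from plant import robot
print(robot.job_done())"
```

```text
the job is handed in; nothing more can be done
None
```

The heart-bar shoe is on the jig bed with its heel bar on the brass fence, the jaw is wound onto the toe, and the job is handed in at about 19 s of the 72 s. I picked the slate shoe up by its tongue and laid it flat. I then wound the wheel clockwise from about 0.5 to 5.5 rad, let go and backed off clear.

- **Clamping:** the last reading while moving was 11.3 N, against about 7.25 N running free. That is 4.0 N more, or about 27 N of clamping force. Wheel travel since the estimated fence contact gives about the same.
- **Wheel and shoe after release:**
  - The handle stood at about 5.49 rad.
  - The heel bar was flush with the fence, and the shoe was centred on the jig to about 1 mm.
  - Its skew measured about -1.0° on the tongue, against about -0.4° for the jig.
  - In the last top view the other things on the bench showed no change.
- **Disagreements:**
  - Two slower readings just before the end were lower, at 9.9 N.
  - The drag held after stopping, about 10.6 N, would mean up to 4.8 N more if 0.8 of the free drag remained. That is still below the 5 N limit.
  - The jig's y origin came out 2 to 3 mm apart between the slab edge and the wheel. This did not matter, because the fence set the final position.

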